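Slide the power supply in between speaker and heat sink, then bring the camera opposite it

TASK

Slide the power supply along the metal sheet, without lifting it, in between the black speaker box and the finned heat sink: parallel to them, midway in the gap between them, and with its ends level with their ends. Then slide the inspection camera along its rail until its lens stands straight opposite the middle of the power supply. Leave the other things on the bench where they are.

Things in the scene. Friction and masses are not known exactly. Their poses are not given: they have to be found in the camera images.
- power_supply: Power supply, loose, 0.4 to 0.8 kg, too wide to grasp: aluminium tray 100 mm (its x) by 140 mm (its y), walls 35 mm high, brown board with parts up to 51 mm high, 20 mm or more in from the edges (green strip at one end: 39 mm). Either end may lead. Slides with moderate friction. Starts left or right of the gap, turned up to 0.3 rad. Origin: centre of its underside; z up.
- speaker: Speaker, screwed down: black box 50 mm (its x) by 140 mm (its y) by 40 mm high, on the robot's side of the gap, turned up to 0.12 rad. Origin: centre of its underside; +x points across the gap to the heat sink, y runs along the gap, z up.
- heat_sink: Finned aluminium heat sink, screwed down: 40 mm (its x) by 140 mm (its y) by 40 mm high, parallel to the speaker and level with it end for end, beyond the gap as seen from the robot. The free gap between speaker and heat sink is 133 to 139 mm wide. Origin: centre of its underside; axes as the speaker's.
- camera (a joint): Position of the camera carriage along its rail, m: 0 at the right-hand (-y) stop, 0.38 at the left-hand stop; starts near 0. Stiff slide (2.5 N), stays where it is left. The rail lies beyond the heat sink, along y turned up to 0.04 rad, 20 mm high, end blocks 26 mm.
- lens (a point): Lens centre, 86 mm above the sheet. Carriage axes: +y along the rail to the left, the camera looks along -x, z up. Carriage: grey block 50 mm (x) by 60 mm (y), 20 to 70 mm above the sheet, centred 36 mm in +x from the lens, same y; on it a white camera body 44 mm (x, centred 38 mm in +x) by 36 mm (y), 69 to 105 mm up. Push the block or pinch the body.
- screw_jar: Bystander, loose: glass jar, 66 mm across, 70 mm high, at the power supply's height on the other side of the gap. Origin: centre of its underside.
- solder_reel: Bystander, loose: grey reel 60 mm across, 40 mm high, near the robot, left. Origin: centre of its underside.
- screwdriver: Bystander, loose: screwdriver 160 mm long lying beyond the left end of the rail. Origin: middle of its length, at the underside.
- spray_can: Bystander, loose: can 56 mm across, 170 mm high, beyond the rail, left of its middle. Origin: centre of its underside.
- multimeter: Bystander, loose: yellow multimeter 160 by 80 by 38 mm lying near the robot, right. Origin: centre of its underside; its x is its long axis.
Mind the look-alikes: they are no part of the job. What is shaped like the power_supply but blue is not meant.

How it is judged:
By the outcome, as a careful person would: the job done as asked, in the order asked, and still so for the second after the job is handed in, with the robot touching nothing.
It also fails if it takes over 69 s, if anything falls off the work surface, if the arm or the gripper's body presses on something with over 40 N, if the wrist force passes 120 N, or if a joint passes its speed limit or range.

ROBOT

A 6-joint arm with a two-finger parallel gripper is mounted at the origin on the work surface. World frame = base frame: x ahead of the robot, y to its left, z up, the work surface at z = 0. Lengths are in m, angles in rad, forces in N, time in s.
With the tool pointing down it reaches from about 0.25 to 0.725 m from the base axis. Payload 9.7 kg.
Tool frame: the origin (TCP) lies midway between the tips of the shut fingers; the grasp point (between the pads) lies 19 mm behind it (r.hold_point_z is the distance from the TCP to the grasp point, in m); z points along the fingers, y is the direction in which the jaws open and shut (so a half turn about z gives the same grasp; the last joint's range is limited). The gripper opens to 85 mm and grips with 20 to 120 N. Pads are 22 mm wide; open, the fingers measure 114 mm over their backs; the gripper's body (76 mm by 85 mm) begins 54 mm behind the grasp point. The pads swing forward as they close: fully open they stand 13 mm farther back than shut.
Start: joints at [-1.175, 0.087, 0.176, 1.66, 0, 1.571], TCP at [0.212, -0.507, 0.231] pointing down, gripper open.
Joint ranges: [-3.13, 3.13], [-0.85, 1.81], [-1.15, 1.24], [-2.2, 2.28], [-1.44, 1.52], [-3.14, 3.14]. Speed limits (rad/s): [2.22, 2.22, 2.57, 3.14, 3.14, 3.14].

INTERFACE

Orientations are given as a rotation vector (axis times angle).
In Python, from workcell import sensors, imaging, r, finder gives the robot as it stands.
- The arm moves only by the tool drive_tool, never from a script. Its argument "rows" is a list of rows, each a list of 3 entries, a list of its own where there are three numbers: the shift along the tool's x, y, z in m, then the turn, a rotation vector about the tool's x, y, z in rad, then the gripper command: -1 is shut, 1 is fully open, values between are in proportion. A call has 1 to 12 rows; each row shifts and turns the pose as measured when the row begins, along the tool's axes as they then stand; what a row does not reach is not made up. A row lasts 1/8 s, in which the tool goes at most 62.5 mm and 10.7 degrees, less where a joint would pass 70% of its speed; a pose out of reach is approached as far as the arm can. A call with a gripper value outside its range is refused whole. The fingers move at their own pace and stop on an object; "newtons" is the grip in N (left out, the last holds). Time passes only in rows, so rows that do not move let the fingers close. It gives the time, the measured TCP pose, the force and the opening at its end, in the units of the state.
- sensors.read_state(): the state, without advancing time (a new reading comes with each control period).
- imaging.read_camera(name): name is "scene" or "side" or "wrist"; returns a dict with "image" (480x640x3 uint8, red, green, blue), "camera_matrix" (3x3 intrinsics, pixels), "k1" (the pictures are not rectified: a ray, as slopes to the right and down, at radius r is drawn at 1 + k1 r^2 times it, then the intrinsics apply), "rvec" (rotation vector, rad) and "tvec" (3), from world to camera coordinates, as OpenCV has them. Camera axes: x right, y down, z forward; pixel columns grow to the right and rows downward; lengths in m; the calibration is good to about 2 mm. A picture is of the moment at which its call begins. There is no depth.
- r.close_job(): hands the job in, once; it reports no verdict.
Trained networks look in the newest picture that a camera, given by its name, has taken for a name from the list of things; names that differ only in an ending like _2 or _b are one class to them, and where a whole thing is asked for, a point or a joint stands for the part that bears it (a point fixed in the world has none). Each returns a list of dicts, best first, with "conf" (0 to 1); they miss things now and then, are a little off and sometimes report something else, mostly with a low value. They report only what shows in the picture. A call takes as long as a camera call. They do not tell look-alikes from the thing itself.
- finder.outline_of(camera, thing): "region" (480x640 bool, what is visible of it).
- finder.place_of(camera, thing): "at" ([x, y, z] in m, in the coordinates of the camera as it stood for that picture, good to about 4 mm: a listed point, or the origin of a listed thing).
The state is a dict: "clock": time; "joint_positions": joint angles; "joint_vel": joint speeds; "joint_torque": joint torques, N m; "ee_pos": TCP position; "tool_rot": TCP orientation; "wrist_force": force on the tool from outside, world axes, zero at the start; "wrist_torque": the same for the moment, N m; "gripper_width": opening from 0.0 (shut) to 1.0 (fully open).
Only numpy, scipy, OpenCV 4.12 (cv2) and the standard library are available. Lean on these libraries where they do the work, as an engineer would, in place of code of your own. Each camera call takes 0.05 s, during which the arm holds its last target. There are 200 camera calls.

## Working session

There is one attempt and no reset: what is moved stays moved. The work goes in short steps, Python scripts to look and compute and a tool call to move; the robot and the scene stay as the last step left them, time stands still between calls to the robot, and variables do not carry over. Pictures are saved under pics/ and viewed, about 8 in all and at most 12, crops included, and the job is handed in when it is done.

Besides the shell and the picture viewer there is one more tool, called as name(argument=value, ...) on one line, values as JSON. drive_tool: Moves the arm, as the interface text tells. Its arguments: {"type":"object","properties":{"rows":{"type":"array"},"newtons":{"type":"number"}},"required":["rows"]}

```bash
ls; mkdir -p pics; cat > h.py <<'E'
import numpy as np, cv2
from scipy.spatial.transform import Rotation as R
from workcell import sensors, imaging, r, finder
def cam(n):
    c=imaging.read_camera(n); c['R']=R.from_rotvec(np.ravel(c['rvec'])).as_matrix(); c['t']=np.ravel(c['tvec']); return c
def w(c,p): return c['R'].T@(np.array(p)-c['t'])
def proj(c,P):
    q=(c['R']@np.atleast_2d(P).T).T+c['t']; s=q[:,:2]/q[:,2:]; s=s*(1+c['k1']*(s**2).sum(1,keepdims=True))
    K=np.array(c['camera_matrix']); return s@K[:2,:2].T+K[:2,2]
def ray(c,uv,z):
    K=np.array(c['camera_matrix']); d=np.array([c['k1'],0,0,0,0],float)
    u=cv2.undistortPoints(np.array(uv,float).reshape(-1,1,2),K,d).reshape(-1,2)
    D=np.c_[u,np.ones(len(u))]@c['R']; o=-c['R'].T@c['t']; return o+D*((z-o[2])/D[:,2])[:,None]
def save(c,f,crop=None,sc=1):
    im=c['image'][...,::-1]
    if crop: im=im[crop[1]:crop[3],crop[0]:crop[2]]
    cv2.imwrite('pics/'+f,cv2.resize(im,None,fx=sc,fy=sc,interpolation=cv2.INTER_CUBIC))
E
python3 - <<'E'
from h import *
np.set_printoptions(precision=3,suppress=True)
ims=[]
for n in['scene','side']:
    c=cam(n); save(c,n+'0.png'); print(n,'campos',-c['R'].T@c['t'])
    for t in['power_supply','speaker','heat_sink','camera','lens','screw_jar','solder_reel','screwdriver','spray_can','multimeter']:
        try:
            for d in finder.place_of(n,t)[:3]:
                p=w(c,d['at']); print(t,round(d['conf'],2),p,proj(c,p)[0])
        except Exception as e: print(t,e)
print(sensors.read_state())
E
```

```text
pics
scene campos [1.035 0.74  1.068]
power_supply 0.92 [ 0.496  0.679 -0.002] [483.75  383.904]
power_supply 0.72 [0.517 0.276 0.001] [357.874 284.039]
power_supply 0.55 [0.796 0.139 0.   ] [246.237 313.121]
speaker 0.92 [0.436 0.026 0.003] [319.061 218.626]
heat_sink 0.67 [ 0.518  0.278 -0.001] [358.084 285.193]
camera it knows: heat_sink, lens, multimeter, power_supply, screw_jar, screwdriver, solder_reel, speaker, spray_can
lens 0.62 [ 0.658 -0.166  0.087] [217.709 202.968]
lens 0.37 [ 0.617  0.045 -0.002] [277.07  255.519]
screw_jar 0.89 [ 0.505 -0.29  -0.   ] [240.208 177.993]
solder_reel 0.72 [0.291 0.279 0.003] [412.837 240.422]
screwdriver 0.97 [0.677 0.408 0.003] [349.665 353.803]
spray_can 0.77 [ 0.797  0.138 -0.002] [245.714 313.624]
multimeter 0.97 [ 0.252 -0.312  0.002] [294.101 140.355]
side campos [-0.124  1.098  1.239]
power_supply 0.86 [0.523 0.27  0.   ] [303.205 271.12 ]
power_supply 0.73 [ 0.496  0.679 -0.006] [227.782 367.859]
speaker 0.96 [ 0.43   0.034 -0.001] [363.825 239.315]
heat_sink 0.89 [0.612 0.051 0.001] [318.08  221.876]
camera it knows: heat_sink, le
[... 297 characters left out ...]
86 218.795]
solder_reel 0.22 [ 0.659 -0.164  0.079] [339.261 169.605]
screwdriver 0.53 [ 0.674  0.411 -0.004] [240.842 279.825]
spray_can 0.88 [ 0.795  0.141 -0.004] [263.47 218.1 ]
multimeter 0.69 [ 0.252 -0.313 -0.002] [450.244 203.033]
{'clock': 1.0, 'joint_positions': array([-1.175,  0.087,  0.176,  1.66 ,  0.   ,  1.571]), 'joint_vel': array([ 0.002, -0.001,  0.001,  0.   , -0.   ,  0.002]), 'joint_torque': array([  0.   , -52.011,  46.486,   0.002,   0.   ,   0.   ]), 'ee_pos': array([ 0.212, -0.507,  0.231]), 'tool_rot': array([-3.08 , -0.618, -0.   ]), 'wrist_force': array([ 0.364, -0.412,  0.136]), 'wrist_torque': array([ 0.013,  0.021, -0.023]), 'gripper_width': 0.9996530329020317}
```

View scene.

View pics/scene0.png

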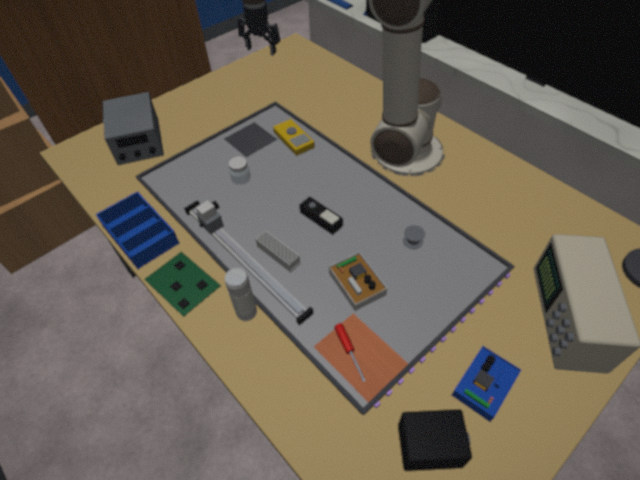

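View pics/side0.png

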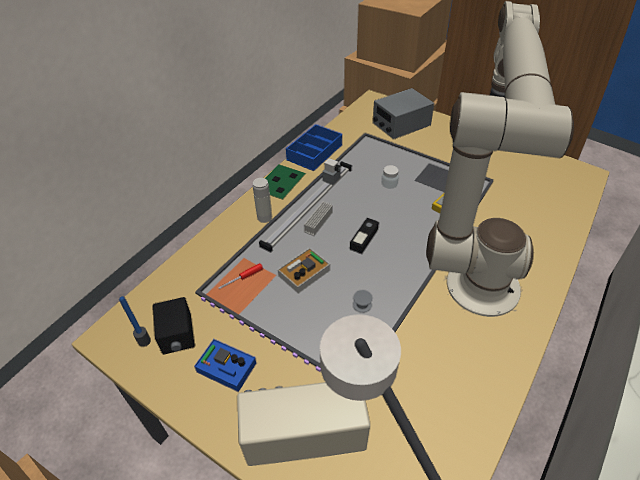

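The brown supply at scene (357,281) and side (304,270) fits: aluminium tray with a brown board and green strip, on the sheet. The one at scene (486,382) is the blue look-alike off the sheet. The screwed-down speaker is at scene (320,215), in line with the heat sink at (277,250). The box at (434,438) is a decoy. Next I'll confirm this in a crop and move the wrist camera over the area.

```bash
cat >> h.py <<'E'
def yaw():
    m=R.from_rotvec(sensors.read_state()['tool_rot']).as_matrix(); return np.arctan2(m[1,1],m[0,1])
def plan(xyz,ya,n):
    "n rows to world xyz with the tool's y at angle ya, pointing down"
    s=sensors.read_state(); p0=np.array(s['ee_pos']); y0=yaw(); d=(np.array(xyz)-p0)/n; a=(ya-y0+np.pi)%(2*np.pi)-np.pi
    for i in range(n):
        y=y0+a*i/n; c,sn=np.cos(y),np.sin(y)
        # tool y=(c,sn), z=-Z, x=y cross z
        print('[[%.4f,%.4f,%.4f],[0,0,%.4f],1]'%(-d[0]*sn+d[1]*c,d[0]*c+d[1]*sn,-d[2],-a/n),end=',')
    print()
E
python3 - <<'E'
from h import *
s=sensors.read_state(); m=R.from_rotvec(s['tool_rot']).as_matrix(); print(m.round(3),yaw())
plan([.42,.16,.33],0.1,12)
c=cam('scene'); save(c,'crop1.png',(190,180,420,330),3.4)
E
```

```text
[[ 0.923  0.386  0.   ]
 [ 0.386 -0.923  0.   ]
 [ 0.    -0.    -1.   ]] -1.1749838008020128
[[0.0374,-0.0446,-0.0082],[0,0,-0.1062],1],[[0.0420,-0.0404,-0.0082],[0,0,-0.1062],1],[[0.0460,-0.0357,-0.0082],[0,0,-0.1062],1],[[0.0495,-0.0307,-0.0082],[0,0,-0.1062],1],[[0.0525,-0.0252,-0.0082],[0,0,-0.1062],1],[[0.0549,-0.0195,-0.0082],[0,0,-0.1062],1],[[0.0567,-0.0136,-0.0082],[0,0,-0.1062],1],[[0.0578,-0.0075,-0.0082],[0,0,-0.1062],1],[[0.0582,-0.0013,-0.0082],[0,0,-0.1062],1],[[0.0581,0.0048,-0.0082],[0,0,-0.1062],1],[[0.0572,0.0110,-0.0082],[0,0,-0.1062],1],[[0.0557,0.0170,-0.0082],[0,0,-0.1062],1],
```

View pics/crop1.png

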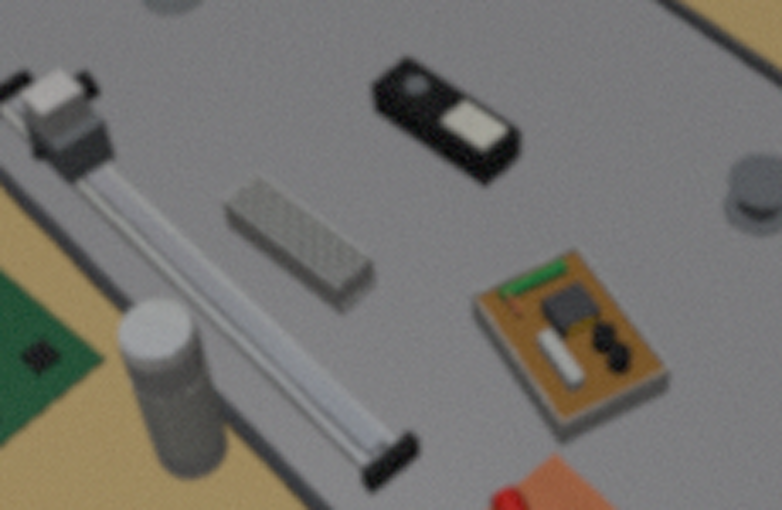

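The crop confirms the brown supply (crop ~570,345), its green strip toward the gap, and the heat sink (300,240), speaker (445,120) and carriage (65,130). Moving over the area.

drive_tool(rows=[[[0.037, -0.045, -0.008], [0, 0, -0.106], 1], [[0.042, -0.04, -0.008], [0, 0, -0.106], 1], [[0.046, -0.036, -0.008], [0, 0, -0.106], 1], [[0.05, -0.031, -0.008], [0, 0, -0.106], 1], [[0.053, -0.025, -0.008], [0, 0, -0.106], 1], [[0.055, -0.02, -0.008], [0, 0, -0.106], 1], [[0.057, -0.014, -0.008], [0, 0, -0.106], 1], [[0.058, -0.008, -0.008], [0, 0, -0.106], 1], [[0.058, -0.001, -0.008], [0, 0, -0.106], 1], [[0.058, 0.005, -0.008], [0, 0, -0.106], 1], [[0.057, 0.011, -0.008], [0, 0, -0.106], 1], [[0.056, 0.017, -0.008], [0, 0, -0.106], 1]])

```text
clock: 2.55
ee_pos: [0.4126, 0.1828, 0.3313]
tool_rot: [2.068, 2.359, 0.011]
wrist_force: [1.8, -1.8, -0.1]
gripper_width: 1.0
```

```bash
python3 - <<'E'
from h import *
np.set_printoptions(precision=3,suppress=True)
s=sensors.read_state(); print(s['clock'],s['ee_pos'],yaw(),s['joint_positions'])
c=cam('wrist'); save(c,'w1.png'); print('campos',-c['R'].T@c['t'], c['R'])
for t in['power_supply','speaker','heat_sink','lens']:
    for d in finder.place_of('wrist',t)[:2]:
        p=w(c,d['at']); print(t,round(d['conf'],2),p,proj(c,p)[0])
E
```

```text
2.55 [0.413 0.183 0.331] 0.13151826815999587 [ 0.418 -0.094  0.195  1.851 -0.001  1.857]
campos [0.401 0.26  0.474] [[ 0.991  0.131  0.007]
 [ 0.123 -0.946  0.301]
 [ 0.047 -0.297 -0.954]]
power_supply 0.72 [ 0.519  0.278 -0.   ] [409.354 128.05 ]
speaker 0.98 [ 0.429  0.03  -0.001] [318.721 287.896]
heat_sink 0.85 [0.614 0.047 0.004] [439.62 292.75]
```

View pics/w1.png

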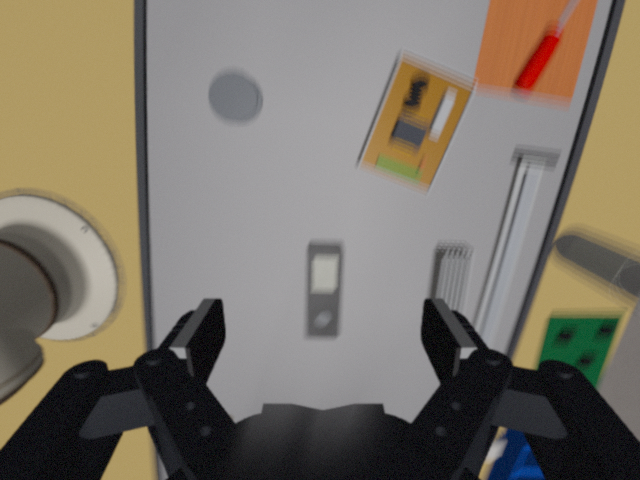

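The wrist view shows the whole scene: supply (418,120), speaker (324,290), heat sink (452,285), rail right of it, and screwdriver handle end near (522,85). The picture is slightly motion-blurred, so I'll take it again standing still and fit boxes to the outlines.

```bash
cat >> h.py <<'E'
from scipy.optimize import minimize
def corners(p,dx,dy,h):
    x,y,a=p; c,s=np.cos(a),np.sin(a)
    return np.array([[x+c*u-s*v,y+s*u+c*v,z] for z in(0,h) for u in(-dx/2,dx/2) for v in(-dy/2,dy/2)])
def sil(c,ps,dims,S=4):
    m=np.zeros((480*2,640*2),np.uint8)
    for p,d in zip(ps,dims):
        q=cv2.convexHull((proj(c,corners(p,*d))*2*256+128).astype(np.int32))
        cv2.fillConvexPoly(m,q,255,cv2.LINE_AA,8)
    return m/255.
def fit(c,masks,p0,dims,name=''):
    M=cv2.resize(np.maximum.reduce([m.astype(np.float32) for m in masks]),(1280,960),interpolation=cv2.INTER_LINEAR)
    f=lambda p:np.abs(sil(c,np.reshape(p,(-1,3)),dims)-M).sum()/M.sum()
    x0=np.ravel(p0).astype(float); s=np.vstack([x0]+[x0+e for e in np.diag(np.tile([.012,.012,.15],len(x0)//3))])
    r_=minimize(f,x0,method='Nelder-Mead',options=dict(initial_simplex=s,xatol=1e-5,fatol=1e-5,maxiter=600))
    print(name,r_.x.round(4),'mismatch',round(r_.fun,3)); return r_.x
SP,HS,PS=(.05,.14,.04),(.04,.14,.04),(.10,.14,.035)
def best(n,t,near,c):
    "outline whose centroid is nearest to the expected place"
    L=[d['region'] for d in finder.outline_of(n,t) if d['region'].sum()>50]
    g=proj(c,near)[0]; return min(L,key=lambda m:np.hypot(*(np.argwhere(m).mean(0)[::-1]-g)))
E
python3 - <<'E'
from h import *
np.set_printoptions(precision=4,suppress=True)
for n in ['wrist','scene','side']:
    c=cam(n)
    if n=='wrist': save(c,'w2.png')
    for t,p,d in [('speaker',[.43,.03,.1],SP),('heat_sink',[.613,.048,.1],HS),('power_supply',[.52,.277,-.3],PS)]:
        try: fit(c,[best(n,t,[p[0],p[1],.02],c)],p,[d],n+' '+t)
        except Exception as e: print(n,t,e)
    for d in finder.place_of(n,'lens')[:1]: print('lens',d['conf'],w(c,d['at']))
print(sensors.read_state()['clock'])
E
```

```text
wrist speaker [0.4314 0.0306 0.0857] mismatch 0.053
wrist heat_sink [0.6149 0.0498 0.132 ] mismatch 0.684
wrist power_supply [ 0.518   0.2741 -0.2298] mismatch 0.02
scene speaker [0.4328 0.0304 0.0094] mismatch 0.178
scene heat_sink [0.6147 0.0462 0.062 ] mismatch 0.095
scene power_supply [ 0.518   0.2733 -0.2214] mismatch 0.034
lens 0.76 [ 0.6595 -0.1674  0.0854]
side speaker [0.4303 0.0333 0.1572] mismatch 0.186
side heat_sink [0.6104 0.0515 0.0939] mismatch 0.111
side power_supply [ 0.5145  0.2739 -0.2404] mismatch 0.073
lens 0.46 [ 0.6603 -0.166   0.0809]
3.55
```

```bash
python3 - <<'E'
from h import *
c=cam('wrist'); print(ray(c,[[530,88],[518,82],[512,150],[558,160]],.02).round(3), yaw(), sensors.read_state()['ee_pos'])
plan([.62,.325,.10],-0.05,6)
E
```

```text
[[0.657 0.344 0.02 ]
 [0.64  0.349 0.02 ]
 [0.655 0.266 0.02 ]
 [0.722 0.263 0.02 ]] 0.1273940233799677 [0.41252949 0.18058121 0.33067942]
[[0.0195,0.0374,0.0384],[0,0,0.0296],1],[[0.0206,0.0368,0.0384],[0,0,0.0296],1],[[0.0217,0.0361,0.0384],[0,0,0.0296],1],[[0.0227,0.0355,0.0384],[0,0,0.0296],1],[[0.0238,0.0348,0.0384],[0,0,0.0296],1],[[0.0248,0.0341,0.0384],[0,0,0.0296],1],
```

drive_tool(rows=[[[0.018, 0.036, 0.038], [0, 0, 0.03], -1], [[0.019, 0.036, 0.038], [0, 0, 0.03], -1], [[0.02, 0.035, 0.038], [0, 0, 0.03], -1], [[0.021, 0.034, 0.038], [0, 0, 0.03], -1], [[0.023, 0.033, 0.038], [0, 0, 0.03], -1], [[0.024, 0.033, 0.038], [0, 0, 0.03], -1], [[0, 0, 0], [0, 0, 0], -1], [[0, 0, 0], [0, 0, 0], -1]], newtons=30)

```text
clock: 4.6
ee_pos: [0.6215, 0.3214, 0.0977]
tool_rot: [2.282, 2.154, 0.012]
wrist_force: [-0.9, 0.2, 0.5]
gripper_width: -0.0
```

```bash
python3 - <<'E'
from h import *
s=sensors.read_state(); print(s['ee_pos'],yaw(),s['gripper_width'])
plan([.612,.318,.012],-0.05,3)
E
```

```text
[0.62148666 0.32143593 0.09772245] -0.05769958198993004 -3.3234565678653436e-05
[[-0.0013,-0.0031,0.0286],[0,0,-0.0026],1],[[-0.0013,-0.0031,0.0286],[0,0,-0.0026],1],[[-0.0013,-0.0031,0.0286],[0,0,-0.0026],1],
```

drive_tool(rows=[[[-0.001, -0.003, 0.028], [0, 0, 0], -1], [[-0.001, -0.003, 0.028], [0, 0, 0], -1], [[-0.001, -0.003, 0.028], [0, 0, 0], -1], [[0, 0, 0], [0, 0, 0], -1], [[0, -0.008, 0], [0, 0, 0], -1], [[0, -0.008, 0], [0, 0, 0], -1], [[0, -0.008, 0], [0, 0, 0], -1], [[0, -0.008, 0], [0, 0, 0], -1], [[0, -0.008, 0], [0, 0, 0], -1], [[0, 0, 0], [0, 0, 0], -1]])

```text
clock: 5.85
ee_pos: [0.5738, 0.323, 0.028]
tool_rot: [2.276, 2.15, 0.046]
wrist_force: [0.1, -0.6, 0.3]
gripper_width: 0.001
```

```bash
python3 - <<'E'
from h import *
s=sensors.read_state(); print(s['clock'],s['ee_pos'],yaw(),s['wrist_force'])
for n in ['side','scene']:
    c=cam(n)
    fit(c,[best(n,'power_supply',[.51,.274,.02],c)],[.51,.274,-.1],[PS],n)
E
```

```text
5.85 [0.57383463 0.32303944 0.02802912] -0.05719758971401686 [ 0.10306306 -0.60811583  0.30387995]
side [ 0.5044  0.2717 -0.0714] mismatch 0.04
scene [ 0.5061  0.2687 -0.0503] mismatch 1.797
```

drive_tool(rows=[[[0.004, 0.007, 0], [0, 0, 0], -1], [[0.005, 0, 0.01], [0, 0, -0.06], -1], [[0, -0.006, 0.004], [0, 0, -0.06], -1], [[0, -0.006, 0], [0, 0, 0], -1], [[0, -0.006, 0], [0, 0, 0], -1], [[0, -0.005, 0], [0, 0, 0], -1], [[0, 0, 0], [0, 0, 0], -1]])

```text
clock: 6.92
ee_pos: [0.5614, 0.3315, 0.0129]
tool_rot: [2.143, 2.28, 0.046]
wrist_force: [0.2, 0.3, -0.2]
gripper_width: -0.002
```

```bash
python3 - <<'E'
from h import *
s=sensors.read_state(); print(s['clock'],s['ee_pos'],yaw(),s['wrist_force'])
c=cam('side')
fit(c,[best('side','power_supply',[.51,.274,.02],c)],[.505,.27,0],[PS],'side')
E
```

```text
6.925 [0.56136925 0.33148985 0.01294181] 0.061566243182690154 [ 0.23920878  0.25533589 -0.16751402]
side [ 2.57   -2.4122  5.4125] mismatch 1.0
```

drive_tool(rows=[[[0, 0.012, 0], [0, 0, 0], -1], [[0, 0.002, -0.05], [0, 0, 0], -1], [[0, -0.01, -0.06], [0, 0, -0.017], 0.4], [[-0.01, -0.02, -0.055], [0, 0, -0.017], 0.4], [[-0.01, -0.02, -0.05], [0, 0, 0], 0.4], [[-0.01, -0.02, -0.04], [0, 0, 0], 0.4], [[0, 0, 0], [0, 0, 0], 0.4], [[0, 0, 0], [0, 0, 0], 0.4]])

```text
clock: 8.02
ee_pos: [0.5039, 0.291, 0.2724]
tool_rot: [2.105, 2.314, 0.042]
wrist_force: [-0.9, -0.1, -0.5]
gripper_width: 0.7
```

```bash
python3 - <<'E'
from h import *
s=sensors.read_state(); print(s['clock'],s['ee_pos'],yaw(),s['gripper_width'])
c=cam('wrist'); save(c,'w3.png')
for t,p,d in [('speaker',[.43,.03,.1],SP),('heat_sink',[.613,.048,.1],HS),('power_supply',[.50,.27,.1],PS)]:
  try:
    m=best('wrist',t,[p[0],p[1],.02],c); fit(c,[m],p,[d],t)
  except Exception as e: print(t,e)
c=cam('side')
for d in finder.place_of('side','power_supply')[:2]: print(d['conf'],w(c,d['at']))
E
```

```text
8.025 [0.50393489 0.29101752 0.27241428] 0.09420073083076452 0.7002176028889093
speaker [ 0.4463  0.0267 -0.202 ] mismatch 1.425
heat_sink [0.6132 0.0482 0.1429] mismatch 0.363
power_supply [0.4976 0.2654 0.0231] mismatch 0.017
0.71 [ 0.50056893  0.26190835 -0.00101496]
0.69 [ 0.49780905  0.68496359 -0.00708274]
```

View pics/w3.png

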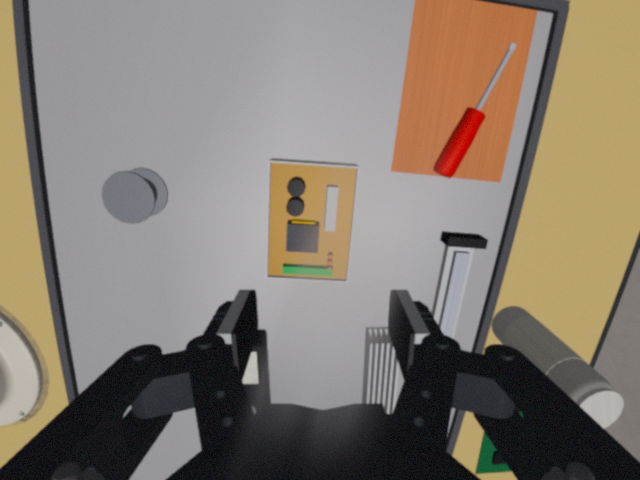

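The picture shows the supply at (313,220), nearly straight, with clear room behind its far end. I'll now go behind that end with two spread fingers.

drive_tool(rows=[[[0.02, -0.001, 0.04], [0, 0, 0.018], 0.4], [[0.02, -0.001, 0.045], [0, 0, 0.018], 0.4], [[0.02, -0.001, 0.045], [0, 0, 0.018], 0.4], [[0.012, -0.001, 0.04], [0, 0, 0.018], 0.4], [[0, 0, 0.04], [0, 0, 0], 0.4], [[0, 0, 0.03], [0, 0, 0], 0.4], [[0, 0, 0], [0, 0, 0], 0.4]])

```text
clock: 9.2
ee_pos: [0.4992, 0.3666, 0.021]
tool_rot: [2.191, 2.236, 0.032]
wrist_force: [-0.1, -0.4, 0.2]
gripper_width: 0.701
```

```bash
python3 - <<'E'
from h import *
s=sensors.read_state(); print(s['clock'],s['ee_pos'],yaw(),s['gripper_width'])
E
```

```text
9.2 [0.49921405 0.36658791 0.02099753] 0.020473738373738795 0.7011563926889682
```

drive_tool(rows=[[[-0.006, -0.003, 0.009], [0, 0, 0], 0.4], [[-0.01, 0, 0], [0, 0, 0], 0.4], [[-0.008, 0, 0], [0, 0, 0], 0.4], [[-0.01, 0.0012, 0], [0, 0, -0.008], 0.4], [[-0.01, 0.0012, 0], [0, 0, -0.008], 0.4], [[-0.01, 0.0012, 0], [0, 0, -0.008], 0.4], [[-0.01, 0.001, 0], [0, 0, -0.008], 0.4], [[-0.01, 0.001, 0], [0, 0, -0.008], 0.4], [[-0.01, 0.001, 0], [0, 0, -0.008], 0.4], [[-0.01, 0.001, 0], [0, 0, -0.008], 0.4], [[0, 0, 0], [0, 0, 0], 0.4]])

```text
clock: 10.58
ee_pos: [0.5105, 0.2677, 0.0159]
tool_rot: [2.123, 2.299, 0.043]
wrist_force: [0.7, -0.1, -1.0]
gripper_width: 0.702
```

```bash
python3 - <<'E'
from h import *
s=sensors.read_state(); print(s['clock'],s['ee_pos'],yaw(),s['wrist_force'])
y=s['ee_pos'][1]-.081
for n in ['wrist','side','scene']:
    c=cam(n)
    if n=='wrist': save(c,'w4.png')
    for t,p,d in [('speaker',[.4314,.0306,.095],SP),('heat_sink',[.613,.049,.095],HS),('power_supply',[.505,y,.08],PS)]:
        try: fit(c,[best(n,t,[p[0],p[1],.02],c)],p,[d],n+' '+t)
        except Exception as e: print(n,t,e)
E
```

```text
10.575 [0.51046925 0.26765214 0.01587128] 0.07985737482044764 [ 0.72757312 -0.0685417  -0.97117809]
wrist speaker min() iterable argument is empty
wrist heat_sink min() iterable argument is empty
wrist power_supply [0.5209 0.1779 0.3981] mismatch 1.523
side speaker [0.4282 0.034  0.0902] mismatch 0.061
side heat_sink [ 0.6197 -0.0203  0.569 ] mismatch 2.705
side power_supply [0.5059 0.1873 0.1952] mismatch 1.008
scene speaker [0.4327 0.0299 0.0339] mismatch 0.159
scene heat_sink [0.6144 0.0486 0.0913] mismatch 0.083
scene power_supply [0.5161 0.1868 0.0345] mismatch 0.57
```

View pics/w4.png

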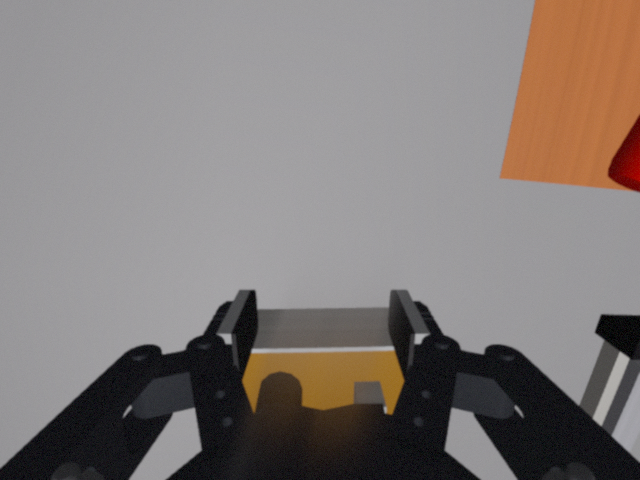

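drive_tool(rows=[[[0.015, 0, -0.005], [0, 0, 0], 0.4], [[0.002, 0, -0.06], [0, 0, 0], 0.4], [[0, 0, -0.06], [0, 0, 0], 0.4], [[-0.04, 0, -0.045], [0, 0, 0], 0.4], [[-0.045, -0.01, -0.045], [0, 0, 0], 0.4], [[-0.045, -0.01, -0.045], [0, 0, 0], 0.4], [[-0.04, -0.01, -0.04], [0, 0, 0], 0.4], [[0, 0, 0], [0, 0, 0], 0.4], [[0, 0, 0], [0, 0, 0], 0.4]])

```text
clock: 12.3
ee_pos: [0.4839, 0.1163, 0.3213]
tool_rot: [2.115, 2.303, 0.047]
wrist_force: [0.1, -0.1, -1.2]
gripper_width: 0.7
```

```bash
python3 - <<'E'
from h import *
s=sensors.read_state(); print(s['clock'],s['ee_pos'],yaw())
for n in ['wrist','scene','side']:
    c=cam(n)
    if n=='wrist': save(c,'w5.png')
    for t,p,d in [('speaker',[.4314,.0306,.095],SP),('heat_sink',[.613,.049,.095],HS),('power_supply',[.505,.187,.08],PS)]:
        try: fit(c,[best(n,t,[p[0],p[1],.02],c)],p,[d],n+' '+t)
        except Exception as e: print(n,t,e)
E
```

```text
12.3 [0.48390836 0.11633726 0.32130686] 0.08496776346246591
wrist speaker [0.432  0.0303 0.0784] mismatch 0.086
wrist heat_sink [0.6138 0.0478 0.0961] mismatch 0.125
wrist power_supply [0.5143 0.188  0.0827] mismatch 0.02
scene speaker [0.4326 0.0321 0.0441] mismatch 0.117
scene heat_sink [0.6144 0.0487 0.0891] mismatch 0.062
scene power_supply [0.5149 0.1875 0.0762] mismatch 0.041
side speaker [0.4296 0.0321 0.1323] mismatch 0.172
side heat_sink [0.611  0.0499 0.1051] mismatch 0.072
side power_supply [0.5126 0.1873 0.1176] mismatch 0.079
```

View pics/w5.png

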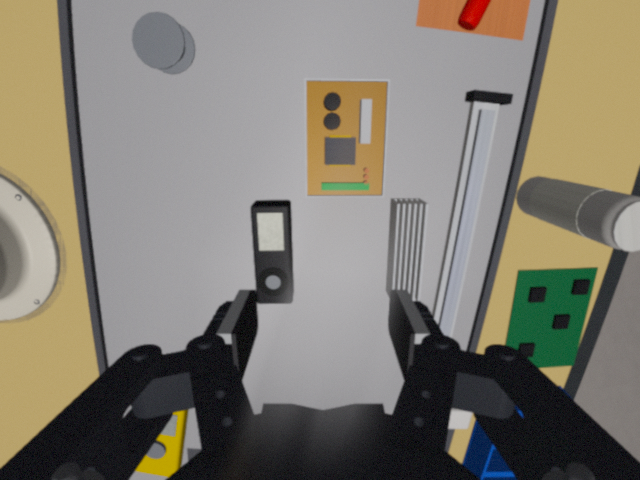

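drive_tool(rows=[[[0.045, 0.01, 0.02], [0, 0, 0], 0.4], [[0.045, 0.01, 0.03], [0, 0, 0], 0.4], [[0.045, 0.01, 0.04], [0, 0, 0], 0.4], [[0.03, 0.005, 0.05], [0, 0, 0], 0.4], [[0, 0, 0.055], [0, 0, 0], 0.4], [[0, 0, 0.045], [0, 0, 0], 0.4], [[0, 0, 0.035], [0, 0, 0], 0.4], [[0, 0, 0], [0, 0, 0], 0.4]])

```text
clock: 13.9
ee_pos: [0.5145, 0.2921, 0.0413]
tool_rot: [2.115, 2.301, 0.049]
wrist_force: [-0.7, -0.4, 0.4]
gripper_width: 0.7
```

```bash
cat >> h.py <<'E'
def gap(p,G=(.5247,.0402,.093)):
    "lateral, along, yaw of p (x,y,yaw) in the gap frame"
    d=np.array(p[:2])-G[:2]; c,s=np.cos(G[2]),np.sin(G[2]); return np.round([d[0]*c+d[1]*s,-d[0]*s+d[1]*c,p[2]-G[2]],4)
E
python3 - <<'E'
from h import *
s=sensors.read_state(); print(s['clock'],s['ee_pos'],yaw(),gap([*s['ee_pos'][:2],yaw()]))
E
```

```text
13.9 [0.51447464 0.29206756 0.04132679] 0.08390232025020762 [ 0.0132  0.2517 -0.0091]
```

drive_tool(rows=[[[0, -0.01, 0.018], [0, 0, -0.004], 0.4], [[-0.005, 0, 0.01], [0, 0, -0.004], 0.4], [[-0.012, 0, 0], [0, 0, 0], 0.4], [[-0.012, 0, 0], [0, 0, 0], 0.4], [[-0.014, 0, 0], [0, 0, 0], 0.4], [[-0.014, -0.001, 0], [0, 0, 0], 0.4], [[-0.014, -0.001, 0], [0, 0, 0], 0.4], [[-0.014, -0.001, 0], [0, 0, 0], 0.4], [[-0.014, 0, 0], [0, 0, 0], 0.4], [[-0.012, 0, 0], [0, 0, 0], 0.4], [[-0.008, 0, 0], [0, 0, 0], 0.4], [[0, 0, 0], [0, 0, 0], 0.4]])

```text
clock: 15.4
ee_pos: [0.5184, 0.1662, 0.0193]
tool_rot: [2.105, 2.306, 0.067]
wrist_force: [0.0, -0.5, -0.0]
gripper_width: 0.705
```

```bash
python3 - <<'E'
from h import *
s=sensors.read_state(); print(s['clock'],s['ee_pos'],yaw(),gap([*s['ee_pos'][:2],yaw()]),R.from_rotvec(s['tool_rot']).as_matrix().round(3)[:,2])
E
```

```text
15.4 [0.51839744 0.16616551 0.01931579] 0.09053922254638967 [ 0.0054  0.126  -0.0025] [ 0.043  0.019 -0.999]
```

drive_tool(rows=[[[0.012, 0, -0.005], [0, 0, 0], 0.4], [[0.002, 0, -0.06], [0.02, -0.008, 0], 0.4], [[0, 0, -0.06], [0.02, -0.007, 0], 0.7], [[-0.03, -0.002, -0.055], [0, 0, 0], 1], [[-0.035, -0.005, -0.05], [0, 0, 0], 1], [[-0.035, -0.005, -0.05], [0, 0, 0], 1], [[-0.03, 0, -0.05], [0, 0, 0], 1], [[0, 0, 0], [0, 0, 0], 1], [[0, 0, 0], [0, 0, 0], 1]])

```text
clock: 16.52
ee_pos: [0.5106, 0.0514, 0.359]
tool_rot: [2.108, 2.321, -0.006]
wrist_force: [-0.1, 0.7, -0.1]
gripper_width: 1.001
```

```bash
python3 - <<'E'
from h import *
s=sensors.read_state(); print(s['clock'],s['ee_pos'],yaw(),R.from_rotvec(s['tool_rot']).as_matrix().round(3)[:,2])
P={}
for n in ['wrist','scene','side']:
    c=cam(n)
    if n=='wrist': save(c,'w6.png')
    for t,p,d in [('speaker',[.4314,.0306,.095],SP),('heat_sink',[.613,.049,.095],HS),('power_supply',[.52,.086,.09],PS)]:
        try: q=fit(c,[best(n,t,[p[0],p[1],.02],c)],p,[d],n+' '+t); print(gap(q)) if t[0]=='p' else 0
        except Exception as e: print(n,t,e)
E
```

```text
16.525 [0.51064509 0.05139014 0.35904294] 0.09614166011811817 [ 0.002 -0.007 -1.   ]
wrist speaker [0.4323 0.0307 0.0574] mismatch 0.078
wrist heat_sink [0.6137 0.0467 0.0939] mismatch 0.039
wrist power_supply [0.5229 0.0867 0.0967] mismatch 0.022
[0.0025 0.0464 0.0037]
scene speaker [0.4327 0.0316 0.0544] mismatch 0.093
scene heat_sink min() iterable argument is empty
scene power_supply [0.5244 0.0855 0.0565] mismatch 0.063
[ 0.0039  0.0451 -0.0365]
side speaker [0.4311 0.0333 0.0978] mismatch 0.101
side heat_sink [0.6106 0.0504 0.0904] mismatch 0.077
side power_supply [0.5203 0.0897 0.0717] mismatch 0.047
[ 0.0002  0.0497 -0.0213]
```

View pics/w6.png

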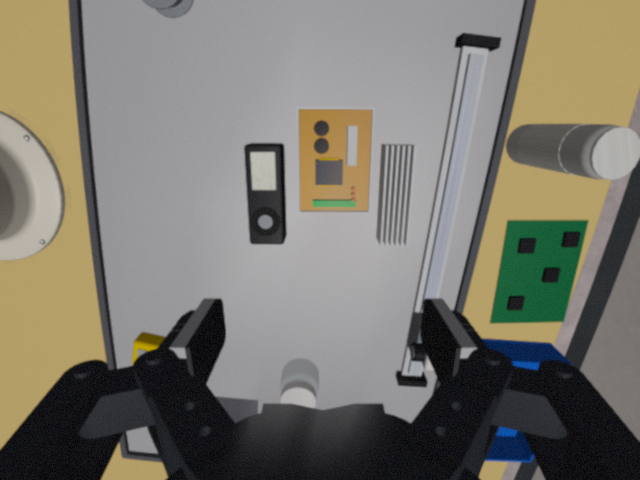

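Both end blocks of the rail show here, at (478,41) and (411,379), and so do the supply (335,160), speaker (265,194) and heat sink (395,194). I'll refine the speaker with a dark-pixel mask and get the rail direction.

```bash
python3 - <<'E'
from h import *
c=cam('wrist'); g=cv2.cvtColor(c['image'],cv2.COLOR_RGB2GRAY)
def hullmask(b,x0,y0,x1,y1):
    m=np.zeros_like(g); m[y0:y1,x0:x1]=b[y0:y1,x0:x1]
    n,l,st,_=cv2.connectedComponentsWithStats(m); k=1+st[1:,4].argmax()
    o=np.zeros_like(g); cv2.fillConvexPoly(o,cv2.convexHull(np.argwhere(l==k)[:,::-1].astype(np.int32)),1); return o
m=hullmask((g<85).astype(np.uint8),235,130,292,256)
sp=fit(c,[m],[.432,.031,.09],[SP],'speaker dark')
hm=best('wrist','heat_sink',[.613,.048,.02],c); hs=fit(c,[hm],[.613,.048,.09],[HS],'hs')
ps=fit(c,[best('wrist','power_supply',[.523,.087,.02],c)],[.523,.087,.09],[PS],'ps')
d=hs[:2]-sp[:2]; a=np.arctan2(d[1],d[0]); print('dist',np.hypot(*d),'dir',a)
print('wrist gap frame', gap(ps,((sp[0]+hs[0])/2+.0025,(sp[1]+hs[1])/2,(sp[2]+hs[2]+a)/3)))
b=(g<60).astype(np.uint8)
P=[]
for roi in[(450,25,505,60),(393,365,430,392)]:
    h=hullmask(b,*roi); rc=cv2.minAreaRect(np.argwhere(h)[:,::-1].astype(np.float32)); print(rc); P.append(rc[0])
q=ray(c,P,.02); print(q,'rail yaw',np.arctan2(-(q[0]-q[1])[0],(q[0]-q[1])[1]))
# rail white edges: bright columns along rows
for z in [.02]:
    E=[]
    for v in range(70,290,5):
        row=g[v].astype(float); uc=478+(411-478)*(v-41)/(379-41)
        u=np.arange(int(uc)-22,int(uc)+22); s=row[u]; E.append([uc,v]); 
    sub=g[60:300,410:500]; 
ln=cv2.createLineSegmentDetector(0).detect(g)[0][:,0]
for l in ln:
    if np.hypot(l[2]-l[0],l[3]-l[1])>70 and 405<min(l[0],l[2]) and max(l[0],l[2])<500:
        q=ray(c,[l[:2],l[2:]],.02); e=q[1]-q[0]; e*=np.sign(e[1]); print(l.round(1),q[:,:2].round(3).ravel(),np.arctan2(-e[0],e[1]).round(4))
print(sensors.read_state()['clock'])
E
```

```text
speaker dark [0.4323 0.031  0.0658] mismatch 0.091
hs [0.614  0.0476 0.0855] mismatch 0.036
ps [0.5232 0.0862 0.0915] mismatch 0.02
dist 0.1823688714686869 dir 0.09081335556115358
wrist gap frame [0.0013 0.047  0.0108]
((477.4820556640625, 41.18876647949219), (43.185543060302734, 14.316173553466797), 5.440332412719727)
((411.5, 378.0), (14.0, 29.0), 90.0)
[[ 0.69004698  0.255568    0.02      ]
 [ 0.69613477 -0.2673002   0.02      ]] rail yaw 0.011642544580795281
[415.8 339.8 466.7  53.3] [ 0.689 -0.189  0.679  0.24 ] 0.0233
[463.2  47.1 415.4 309.6] [ 0.673  0.246  0.678 -0.133] 0.0124
[413.7 145.6 405.7 243. ] [ 0.63   0.117  0.642 -0.023] 0.0903
[470.7  54.4 425.4 295.8] [ 0.684  0.239  0.689 -0.108] 0.0127
17.275
```

drive_tool(rows=[[[0.035, 0.004, 0.04], [0, 0, 0], 0.4], [[0.035, 0.004, 0.045], [0, 0, 0], 0.4], [[0.035, 0.004, 0.045], [0, 0, 0], 0.4], [[0.024, 0.004, 0.05], [0, 0, 0], 0.4], [[0, 0, 0.055], [0, 0, 0], 0.4], [[0, 0, 0.045], [0, 0, 0], 0.4], [[0, 0, 0.03], [0, 0, 0], 0.4], [[0, 0, 0.015], [0, 0, 0], 0.4], [[0, 0, 0], [0, 0, 0], 0.4]])

```text
clock: 18.4
ee_pos: [0.516, 0.1823, 0.0245]
tool_rot: [2.108, 2.318, -0.001]
wrist_force: [-0.3, -0.1, 0.1]
gripper_width: 0.703
```

```bash
sed -i 's/G=(.5247,.0402,.093)/G=(.5257,.0394,.09)/' h.py; python3 - <<'E'
from h import *
s=sensors.read_state(); print(s['clock'],s['ee_pos'],yaw(),gap([*s['ee_pos'][:2],yaw()]),R.from_rotvec(s['tool_rot']).as_matrix().round(3)[:,2])
E
```

```text
18.4 [0.51603737 0.18232819 0.02445824] 0.09485627003210367 [0.0032 0.1432 0.0049] [ 0.006 -0.006 -1.   ]
```

drive_tool(rows=[[[-0.004, 0, 0.01], [0, 0, 0], 0.4], [[-0.009, 0, 0], [0, 0, 0.004], 0.4], [[-0.009, -0.0004, 0], [0, 0, 0], 0.4], [[-0.009, -0.0004, 0], [0, 0, 0], 0.4], [[-0.009, -0.0004, 0], [0, 0, 0], 0.4], [[-0.008, -0.0004, 0], [0, 0, 0], 0.4], [[-0.007, 0, 0], [0, 0, 0], 0.4], [[0, 0, 0], [0, 0, 0], 0.4]])

```text
clock: 19.4
ee_pos: [0.522, 0.124, 0.0182]
tool_rot: [2.112, 2.311, 0.008]
wrist_force: [-0.5, 0.1, 0.1]
gripper_width: 0.702
```

```bash
python3 - <<'E'
from h import *
s=sensors.read_state(); print(s['clock'],s['ee_pos'],yaw(),gap([*s['ee_pos'][:2],yaw()]),R.from_rotvec(s['tool_rot']).as_matrix().round(3)[:,2])
E
```

```text
19.4 [0.52199979 0.12395402 0.01817263] 0.08989886035007622 [ 0.0039  0.0845 -0.0001] [ 0.012 -0.004 -1.   ]
```

drive_tool(rows=[[[-0.003, 0, 0], [0, 0, 0], 0.4], [[-0.001, 0, 0], [0, 0, 0], 0.4], [[0.012, 0, -0.005], [0, 0, 0], 0.4], [[0.002, 0, -0.06], [0, 0, 0], 0.7], [[0, 0, -0.06], [0, 0, 0], 1], [[-0.03, -0.002, -0.055], [0, 0, 0], 1], [[-0.03, -0.002, -0.055], [0, 0, 0], 1], [[-0.03, -0.002, -0.055], [0, 0, 0], 1], [[-0.02, 0, -0.04], [0, 0, 0], 1], [[0, 0, 0], [0, 0, 0], 1], [[0, 0, 0], [0, 0, 0], 1]])

```text
clock: 20.78
ee_pos: [0.5198, 0.0299, 0.3568]
tool_rot: [2.104, 2.311, 0.007]
wrist_force: [-0.2, 0.1, -1.3]
gripper_width: 1.0
```

```bash
python3 - <<'E'
from h import *
s=sensors.read_state(); print(s['clock'],s['ee_pos'],yaw())
A=[]
for i in range(2):
    c=cam('wrist')
    if i==0: save(c,'w7.png'); save(c,'w7c.png',(200,80,470,280),2.9)
    Q=[fit(c,[best('wrist',t,[p[0],p[1],.02],c)],p,[d],t) for t,p,d in [('speaker',[.432,.031,.09],SP),('heat_sink',[.614,.048,.09],HS),('power_supply',[.525,.04,.09],PS)]]
    sp,hs,ps=Q; print(gap(ps), gap(ps,((sp[0]+hs[0])/2+.0025,(sp[1]+hs[1])/2,.09)))
g=cv2.cvtColor(c['image'],cv2.COLOR_RGB2GRAY)
for l in cv2.createLineSegmentDetector(0).detect(g)[0][:,0]:
    if np.hypot(l[2]-l[0],l[3]-l[1])>50 and 200<min(l[0],l[2]) and max(l[0],l[2])<480 and max(l[1],l[3])<300:
        print(l.round(1), [ [gap([*q[:2],0])[:2].tolist() for q in ray(c,[l[:2],l[2:]],z)] for z in (.04,.035)])
E
```

```text
20.775 [0.51975467 0.02988349 0.356774  ] 0.09367773950098054
speaker [0.4319 0.0328 0.0849] mismatch 0.069
heat_sink [0.6138 0.0475 0.0871] mismatch 0.046
power_supply [0.5256 0.0403 0.0918] mismatch 0.025
[-0.      0.0009  0.0018] [0.0003 0.0001 0.0018]
speaker [0.4325 0.0319 0.0724] mismatch 0.09
heat_sink [0.614  0.0479 0.0832] mismatch 0.035
power_supply [0.5255 0.0405 0.0909] mismatch 0.023
[-0.0001  0.0011  0.0009] [-0.0002  0.0006  0.0009]
[274.6 128.1 277.8 224.4] [[[-0.0653, 0.0677], [-0.0656, -0.0607]], [[-0.0659, 0.0677], [-0.0662, -0.0622]]]
[240.5 226.9 233.8 129.2] [[[-0.1178, -0.0643], [-0.1179, 0.0664]], [[-0.119, -0.0658], [-0.119, 0.0664]]]
[274.1 225.4 265.2 129.8] [[[-0.0708, -0.0622], [-0.0775, 0.0657]], [[-0.0715, -0.0637], [-0.0783, 0.0656]]]
[456.9  27.1 410.4 297.1] [[[0.158, 0.1877], [0.1298, -0.1746]], [[0.1598, 0.189], [0.1313, -0.1773]]]
[378.1 128.1 373.2 225.6] [[[0.0676, 0.0684], [0.0675, -0.0624]], [[0.0685, 0.0684], [0.0684, -0.0639]]]
[407.3 126.8 399.8 229.3] [[[0.1054, 0.0703], [0.1054, -0.0678]], [[0.1067, 0.0703], [0.1066, -0.0693]]]
[369.5 223
[... 966 characters left out ...]
0.0684], [0.0752, -0.0642]], [[0.0763, 0.0684], [0.0762, -0.0657]]]
[414.6 296.9 461.2  34.5] [[[0.1361, -0.1744], [0.1642, 0.1798]], [[0.1377, -0.1771], [0.166, 0.1809]]]
[464.6  34.4 417.7 297. ] [[[0.1684, 0.18], [0.1409, -0.1746]], [[0.1703, 0.1811], [0.1426, -0.1773]]]
[358.1 227.6 291.9 227.6] [[[0.0465, -0.0653], [-0.0461, -0.0654]], [[0.0471, -0.0668], [-0.0465, -0.0669]]]
[290.7 226.8 288.5 129.3] [[[-0.0478, -0.0643], [-0.0476, 0.0662]], [[-0.0482, -0.0658], [-0.048, 0.0662]]]
[362.6 129.4 359.4 225.7] [[[0.0476, 0.0666], [0.0481, -0.0625]], [[0.0483, 0.0666], [0.0488, -0.064]]]
[289.4 127.2 360.6 127.6] [[[-0.0464, 0.0689], [0.0451, 0.0688]], [[-0.0468, 0.0689], [0.0457, 0.0687]]]
```

View pics/w7c.png

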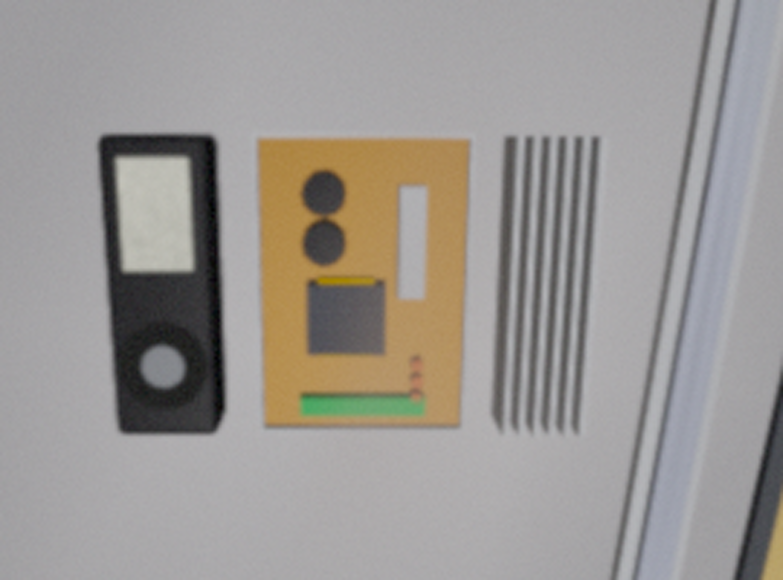

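The supply is within about 1 mm and 0.002 rad of the gap centre, and the crop shows equal gaps and level ends. Now for the camera: I'll push the block's right face with shut fingers.

drive_tool(rows=[[[-0.047, 0.021, 0.025], [0, 0, 0.014], -1], [[-0.047, 0.021, 0.025], [0, 0, 0.014], -1], [[-0.048, 0.021, 0.025], [0, 0, 0.014], -1], [[-0.048, 0.021, 0.025], [0, 0, 0.014], -1], [[-0.048, 0.021, 0.025], [0, 0, 0.014], -1], [[-0.048, 0.02, 0.025], [0, 0, 0.014], -1], [[0, 0, 0], [0, 0, 0], -1], [[0, 0, 0], [0, 0, 0], -1]])

```text
clock: 22.18
ee_pos: [0.6674, -0.2564, 0.2035]
tool_rot: [2.201, 2.224, 0.009]
wrist_force: [-0.2, 1.1, 1.3]
gripper_width: 0.002
```

```bash
python3 - <<'E'
from h import *
s=sensors.read_state(); print(s['clock'],s['ee_pos'],yaw(),s['gripper_width'],R.from_rotvec(s['tool_rot']).as_matrix().round(3)[:,2])
for n in['scene','side','wrist']:
    c=cam(n)
    for d in finder.place_of(n,'lens')[:1]: print(n,d['conf'],w(c,d['at']))
plan([.675,-.242,.11],.012,3)
E
```

```text
22.175 [ 0.66743999 -0.25637191  0.20347958] 0.010589464985243368 0.0017836787329246334 [ 0.013 -0.005 -1.   ]
side 0.89 [ 0.65796423 -0.1702502   0.08073635]
wrist 0.78 [ 0.66049653 -0.16384715  0.08246448]
[[0.0045,0.0025,0.0316],[0,0,-0.0000],1],[[0.0045,0.0025,0.0316],[0,0,-0.0000],1],[[0.0045,0.0025,0.0316],[0,0,-0.0000],1],
```

drive_tool(rows=[[[0.003, 0.003, 0.04], [0, 0, 0], -1], [[0.003, 0.002, 0.04], [0, 0, 0], -1], [[0.003, 0.002, 0.04], [0, 0, 0], -1], [[0.003, 0, 0.035], [0, 0, 0], -1], [[0, 0, 0.008], [0, 0, 0], -1], [[0, 0, 0], [0, 0, 0], -1]])

```text
clock: 23.22
ee_pos: [0.6796, -0.2418, 0.0449]
tool_rot: [2.187, 2.222, 0.017]
wrist_force: [0.5, 0.1, 0.8]
gripper_width: -0.004
```

```bash
python3 - <<'E'
from h import *
s=sensors.read_state(); print(s['clock'],s['ee_pos'],yaw(),s['wrist_force'])
E
```

```text
23.225 [ 0.67963755 -0.24175746  0.044913  ] 0.016005628610197588 [0.52155135 0.10663882 0.78509639]
```

drive_tool(rows=[[[0.014, 0, 0], [0, 0, 0], -1], [[0.016, 0, 0], [0, 0, 0], -1], [[0.02, 0, 0], [0, 0, 0], -1], [[0.022, 0, 0], [0, 0, 0], -1], [[0.022, 0, 0], [0, 0, 0], -1], [[0.022, 0, 0], [0, 0, 0], -1], [[0.022, 0, 0], [0, 0, 0], -1], [[0.022, 0, 0], [0, 0, 0], -1], [[0.022, 0, 0], [0, 0, 0], -1], [[0.02, 0, 0], [0, 0, 0], -1], [[0.012, 0, 0], [0, 0, 0], -1], [[0, 0, 0], [0, 0, 0], -1]])

```text
clock: 24.72
ee_pos: [0.6783, -0.0125, 0.0484]
tool_rot: [2.18, 2.217, 0.022]
wrist_force: [0.2, -1.4, -0.3]
gripper_width: 0.001
```

```bash
python3 - <<'E'
from h import *
s=sensors.read_state(); print(s['clock'],s['ee_pos'],yaw(),s['wrist_force'])
for n in['scene','side','wrist']:
    c=cam(n)
    if n=='side': save(c,'s8.png',(200,100,460,290),3)
    for d in finder.place_of(n,'lens')[:1]: print(n,d['conf'],w(c,d['at']))
    for d in finder.place_of(n,'power_supply')[:1]: print(n,d['conf'],w(c,d['at']))
E
```

```text
24.725 [ 0.67828532 -0.01249694  0.04842329] 0.0173591679695213 [ 0.24337558 -1.36707634 -0.27901944]
scene 0.89 [0.65728474 0.02777643 0.08939175]
scene 0.94 [ 0.49913598  0.68282294 -0.00194705]
side 0.79 [ 0.52909253  0.03749615 -0.0007292 ]
wrist 0.75 [0.65527813 0.03415731 0.08299018]
wrist 0.58 [ 0.52625568  0.04363758 -0.00473793]
```

View pics/s8.png

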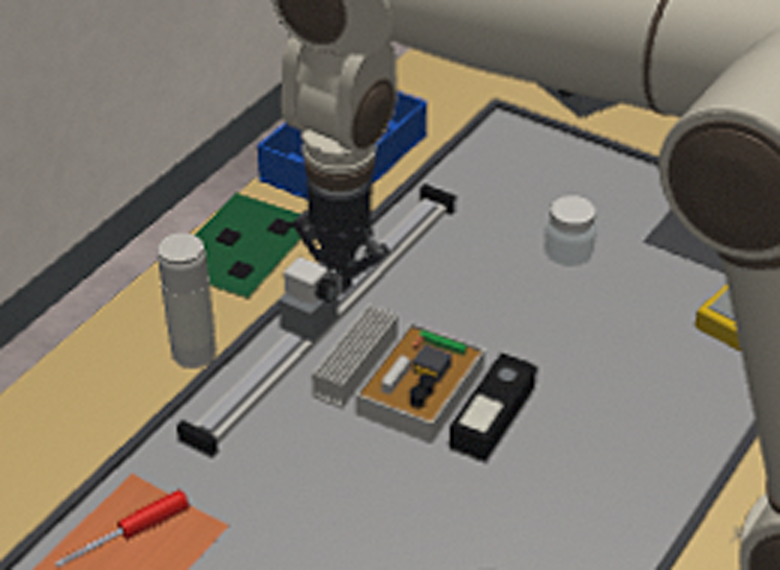

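drive_tool(rows=[[[-0.018, 0, 0], [0, 0, 0], -1], [[0, 0, -0.05], [0, 0, 0], -1], [[0, 0, -0.06], [0.006, 0, 0], -1], [[0, -0.01, -0.06], [0.006, 0, 0], -1], [[0, -0.02, -0.055], [0, 0, 0], -1], [[0, -0.03, -0.05], [0, 0, 0], -1], [[0, -0.02, -0.03], [0, 0, 0], -1], [[0, 0, 0], [0, 0, 0], -1], [[0, 0, 0], [0, 0, 0], -1]])

```text
clock: 26.3
ee_pos: [0.5876, -0.0389, 0.3598]
tool_rot: [2.194, 2.215, 0.004]
wrist_force: [0.2, -0.0, -0.3]
gripper_width: 0.001
```

```bash
cat > car.py <<'E'
from h import *
def boxes(l,a):
    e=R.from_euler('z',a).as_matrix(); o=[]
    for cx,dx,dy,z0,z1 in[(.036,.05,.06,.02,.07),(.038,.044,.036,.069,.105)]:
        o.append(np.array([[cx+u,v,z] for u in(-dx/2,dx/2) for v in(-dy/2,dy/2) for z in(z0,z1)])@e.T+[l[0],l[1],0])
    return o
def carsil(c,l,a):
    m=np.zeros((960,1280),np.uint8)
    for b in boxes(l,a): cv2.fillConvexPoly(m,cv2.convexHull((proj(c,b)*512+128).astype(np.int32)),255,cv2.LINE_AA,8)
    return m/255.
def fitcar(c,n,l0,a=.012):
    m=best(n,'lens',[l0[0]+.036,l0[1],.06],c); M=cv2.resize(m.astype(np.float32),(1280,960))
    f=lambda p:np.abs(carsil(c,p,a)-M).sum()/M.sum()
    q=minimize(f,l0,method='Nelder-Mead',options=dict(initial_simplex=np.array([l0,[l0[0]+.01,l0[1]],[l0[0],l0[1]+.01]]),xatol=1e-5,fatol=1e-5))
    print(n,'lens',q.x.round(4),round(q.fun,3)); return q.x
E
python3 - <<'E'
from car import *
s=sensors.read_state(); print(s['clock'],s['ee_pos'],yaw())
for n in['wrist','side','scene']:
    c=cam(n)
    if n=='wrist': save(c,'w9.png')
    try:
        fitcar(c,n,[.658,.03])
        for d in finder.place_of(n,'lens')[:1]: print(n,d['conf'],w(c,d['at']))
        fit(c,[best(n,'power_supply',[.525,.04,.02],c)],[.5255,.0403,.09],[PS],n+' ps')
    except Exception as e: print(n,e)
E
```

```text
26.3 [ 0.58758538 -0.03890001  0.3597583 ] 0.00964250461788673
wrist lens [0.6572 0.0303] 0.057
wrist 0.59 [0.65711917 0.02876476 0.08580938]
wrist ps [0.5256 0.0406 0.0921] mismatch 0.023
side lens [0.6546 0.0319] 0.186
side 0.92 [0.65577083 0.03040094 0.07834516]
side ps [0.5219 0.0422 0.0631] mismatch 0.052
scene lens [0.6559 0.0301] 0.161
scene 0.75 [0.65673728 0.02866135 0.0837078 ]
scene ps [0.5259 0.0403 0.0744] mismatch 0.035
```

View pics/w9.png

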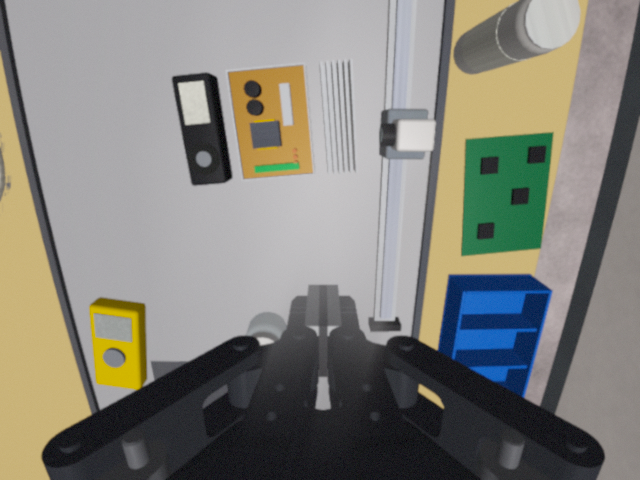

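The picture shows the carriage (408,134) just short of the supply's middle. The lens is at y≈0.030 and the target is 0.042 (the lens axis, square to the rail, through the supply's centre). It needs 12 mm more.

drive_tool(rows=[[[0, 0.035, 0.03], [0, 0, 0], -1], [[0, 0.035, 0.04], [0, 0, 0], -1], [[0, 0.02, 0.05], [0, 0, 0], -1], [[0, 0, 0.055], [0, 0, 0], -1], [[0, 0, 0.055], [0, 0, 0], -1], [[0, 0, 0.045], [0, 0, 0], -1], [[0, 0, 0.03], [0, 0, 0], -1], [[0, 0, 0], [0, 0, 0], -1]])

```text
clock: 27.9
ee_pos: [0.6867, -0.0415, 0.0485]
tool_rot: [2.191, 2.215, 0.008]
wrist_force: [-0.9, 0.9, 0.7]
gripper_width: 0.0
```

```bash
python3 - <<'E'
from h import *
s=sensors.read_state(); print(s['clock'],s['ee_pos'],yaw(),s['wrist_force'],R.from_rotvec(s['tool_rot']).as_matrix().round(3)[:,2])
E
```

```text
27.9 [ 0.68666503 -0.04148926  0.04853072] 0.011041018550451084 [-0.90414054  0.9346757   0.74901485] [ 0.022 -0.015 -1.   ]
```

drive_tool(rows=[[[0.01, 0, 0], [0, 0, 0], -1], [[0.01, 0, 0], [0, 0, 0], -1], [[0.009, 0, 0], [0, 0, 0], -1], [[0.007, 0, 0], [0, 0, 0], -1], [[0.002, 0, 0], [0, 0, 0], -1], [[0, 0, 0], [0, 0, 0], -1]])

```text
clock: 28.65
ee_pos: [0.6886, -0.0008, 0.0537]
tool_rot: [2.186, 2.211, 0.013]
wrist_force: [-0.1, -1.4, -1.2]
gripper_width: -0.0
```

On target. I'll retreat and check.

drive_tool(rows=[[[-0.018, 0, 0], [0, 0, 0], -1], [[0, 0, -0.05], [0, 0, 0], -1], [[0, 0, -0.06], [0.006, 0, 0], -1], [[0, -0.01, -0.06], [0.006, 0, 0], -1], [[0, -0.02, -0.055], [0, 0, 0], -1], [[0, -0.03, -0.05], [0, 0, 0], -1], [[0, -0.02, -0.03], [0, 0, 0], -1], [[0, 0, 0], [0, 0, 0], -1], [[0, 0, 0], [0, 0, 0], -1]])

```text
clock: 29.78
ee_pos: [0.5994, -0.0244, 0.3668]
tool_rot: [2.199, 2.211, 0.005]
wrist_force: [0.4, 0.5, -0.7]
gripper_width: 0.004
```

```bash
python3 - <<'E'
from car import *
s=sensors.read_state(); print(s['clock'],s['ee_pos'],yaw())
for n in['wrist','side','scene']:
    c=cam(n)
    if n=='scene': save(c,'sc10.png')
    try:
        fitcar(c,n,[.657,.042])
        for d in finder.place_of(n,'lens')[:1]: print(n,d['conf'],w(c,d['at']))
        print(gap(fit(c,[best(n,'power_supply',[.525,.04,.02],c)],[.5255,.0403,.09],[PS],n+' ps')))
    except Exception as e: print(n,e)
for t in['screw_jar','solder_reel','screwdriver','spray_can','multimeter']:
    for d in finder.place_of('scene',t)[:1]: print(t,w(c,d['at']).round(3))
E
```

```text
29.775 [ 0.59939401 -0.02435217  0.36680891] 0.005639491521411815
wrist lens [0.6568 0.0417] 0.058
wrist 0.8 [0.65590142 0.04516057 0.08337379]
wrist ps [0.5256 0.0407 0.0901] mismatch 0.021
[0.     0.0014 0.0001]
side lens [0.658  0.0413] 0.228
side 0.86 [0.65656212 0.03808086 0.08183696]
side ps [0.5231 0.0419 0.0995] mismatch 0.053
[-0.0024  0.0027  0.0095]
scene lens [0.6567 0.0412] 0.186
scene 0.62 [0.65751652 0.03836489 0.08827335]
scene ps [0.5259 0.0402 0.081 ] mismatch 0.035
[ 0.0002  0.0008 -0.009 ]
screw_jar [ 0.505 -0.29   0.001]
solder_reel [0.293 0.277 0.   ]
screwdriver [0.673 0.411 0.003]
spray_can [0.795 0.137 0.003]
multimeter [ 0.254 -0.312 -0.002]
```

View pics/sc10.png

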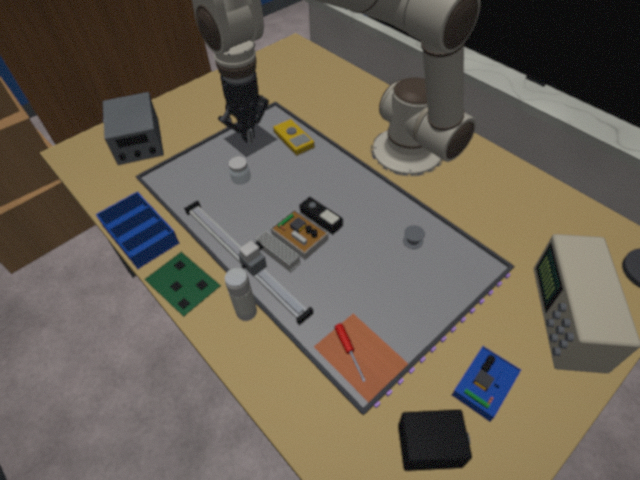

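The scene view shows the supply (300,233) between speaker and heat sink, the carriage (251,255) opposite it, the bystanders in place and the arm clear. Handing in.

```bash
python3 -c "
from h import *
print(r.close_job())"
```

```text
the job is handed in; nothing more can be done
None
```

The job is done and handed in, at about 30 s of the 69 s allowed.

**Power supply:** I turned the brown supply straight with a push on its side. Then I slid it into the gap with two spread fingers on its far end, without lifting it. The last wrist view puts it 0 mm off the gap's middle, about 1 mm off level at the ends, and parallel within 0.002 rad. The other two cameras agree within about 3 mm and 0.01 rad, which is their own scatter.

**Inspection camera:** I pushed the carriage along its rail in two steps. The lens now stands at y ≈ 0.0415 m; the target was 0.042 m. The three outline fits agree (0.0412 to 0.0417 m), while the network's own lens readings scatter from 0.038 to 0.045 m.

I took "straight opposite" to mean that the line the lens looks along, square to the rail, passes through the supply's middle. The rail and the gap differ by about 0.08 rad. Measured square to the gap instead, the lens would have to stand about 10 mm farther left.

**Other things:** The five bystanders measured within a few millimetres of where they started, and the arm was clear of everything at the end. The position fits failed in a few views where the arm hid things, so I ignored those readings.

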